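Slide the heavy diluent canister into its docking corner

ROBOT

A 6-joint arm with a two-finger parallel gripper is mounted at the origin on a cart in front of the work surface, level with it; the furniture and walls round the work are solid. World frame = base frame: x ahead of the robot, y to its left, z up, the work surface at z = 0. Lengths are in m, angles in degrees, forces in N, time in s.
With the tool pointing down it reaches from about 0.35 to 0.875 m from the base axis. Payload 4.2 kg.
Tool frame: the origin (TCP) lies at the very end of the fingers, on their centre line; the grasp point (between the pads) lies behind it (r.grip_point_offset is the z of the grasp point in the tool frame, in m); z points along the fingers, y is the direction in which the jaws open and shut (so a half turn about z gives the same grasp; the last joint's range is limited). The gripper opens to 87 mm and grips with 3 to 60 N. Pads are 19 mm wide; open, the fingers measure 117 mm over their backs; the gripper's body (75 mm by 190 mm) begins 51 mm behind the grasp point.
Start: joints at [-55.886, 22.042, 0.453, 0, -68.411, -14.817], TCP at [0.207, -0.59, 0.223] pointing down, gripper open.
Joint ranges: [-179.83, 179.83], [-69.29, 118.12], [-61.27, 80.66], [-181.25, 117.63], [-171.15, -9.14], [-177.46, 177.46]. Speed limits (degrees/s): [159.86, 159.86, 180, 180, 180, 180].

INTERFACE

Orientations are given as a 3x3 rotation matrix whose columns are the frame's x, y, z axes.
In Python, from station import r, capture, workorder gives the robot as it stands. The module is installed in compiled form; this text tells all that it offers.
- The arm moves only by the shell command python3 -m crank 'ROWS'. ROWS is JSON, a list of rows, each an object with "delta_rot": the turn, a rotation vector about the tool's x, y, z in rad, a list of three; "linear": the shift along the tool's x, y, z in m, a list of three; "gripper": the opening in per cent of the stroke, from 0 (shut) to 100 (fully open). A call has 1 to 10 rows; each row shifts and turns the commanded pose from where the row before left it, along the tool's axes as they then stand; what a row does not reach is not made up. A row lasts 1/8 s, in which the tool goes at most 62.5 mm and 10.7 degrees, less where a joint would pass 70% of its speed; a pose out of reach is approached as far as the arm can. A call is refused whole if a number of a shift passes 0.0625 or a number of a turn 0.188, either way. A call with a gripper value outside its range is refused whole. The fingers move at their own pace and stop on an object; the grip force is fixed at half the most. Time passes only in rows, so rows that do not move let the fingers close. It gives the time, the measured TCP pose, the force and the opening at its end, in the units of the state.
- r.sense(): the state, without advancing time (a new reading comes with each control period).
- capture(name): name is "side" or "top"; returns a dict with "img" (400x640x3 uint8, blue, green, red), "fx", "fy", "cx", "cy" (pixels), "world_from_camera" (4x4, takes a point from camera to world coordinates). Camera axes: x right, y down, z forward; pixel columns grow to the right and rows downward; lengths in m; the calibration is good to about 2 mm. A picture is of the moment at which its call begins. There is no depth.
- workorder.finish_job(): hands the job in, once; it reports no verdict.
The state is a dict: "time_s": time; "joints": joint angles; "joint_velocities": joint speeds; "effort": joint torques, N m; "tcp_pos": TCP position; "ee_rot": TCP orientation; "wrist_force": force on the tool from outside, world axes, zero at the start; "moment": the same for the moment, N m; "gripper_width": opening from 0.0 (shut) to 1.0 (fully open).
Only numpy, scipy, OpenCV 4.12 (cv2) and the standard library are available. Lean on these libraries where they do the work, as an engineer would, in place of code of your own. Each camera call takes 0.05 s, during which the arm holds its last target.

TASK

Dock the heavy diluent canister beside the blood analyser: push it along the worktop, low at its grey base tray, until the tray sits squarely in the L-shaped metal corner bracket, flush against both the back rail and the end stop. It is tall and heavy, so push only on the base tray and never on the canister itself; it must slide without tipping, and must not be gripped or lifted. Leave the other things on the bench undisturbed.

Things in the scene. Friction and masses are not known exactly. Their poses are not given: they have to be found in the camera images.
- base_tray: Grey base tray, 150 (its x) x 160 (y) x 35 mm high, free to slide; a tall white canister is fixed on its middle, 0.6 to 0.95 kg in all. Sliding takes about 4 to 9 N; a push high up topples it. Origin: centre of its underside. Its upright sides (push 10 to 28 mm above the worktop) lie 75 mm from the origin along x, 80 mm along y. At first its -x side faces the robot within 0.15 rad.
- canister: The white square canister with black screw cap, fixed on the tray: 74 (x) x 84 (y) mm, from 29 to 229 mm above the worktop including the cap, leaving a ledge of 38 mm of tray all round. Not to be pushed. Origin: centre of its underside, 29 mm above the tray's origin, same axes.
- corner_stop: L-shaped aluminium bracket fixed to the worktop, walls 28 mm high, 10 mm thick. Origin: centre of the tray's place when docked, worktop height. In its frame the back rail's inner face is x = 75 mm, the end stop's y = 80 mm; each wall runs 120 mm from the corner where they meet, toward -y and -x. Yaw within 0.12 rad: open toward the robot and its right. Docked, tray origin and axes match the bracket's.
- stain_bottle: Bystander: small brown bottle with white cap, 44 mm wide, 98 mm high, on the draining board at the right. Origin: centre of underside.
- oil_bottle: Bystander: small amber dropper bottle, 25 mm wide, 62 mm high, in front of the analyser's right end. Origin: centre of underside.
- timer: Bystander: small white timer lying flat, 60 x 68 x 24 mm, left of the bracket. Origin: centre of underside.
- slide_box: Bystander: flat blue box, 40 x 90 x 32 mm, on the draining board at the right. Origin: centre of underside.

How it is judged:
By the outcome, as a careful person would: the job done as asked, in the order asked, and still so for the second after the job is handed in, with the robot touching nothing.
It also fails if it takes over 56 s, if anything falls off the work surface, if the arm or the gripper's body presses on something with over 40 N, if the wrist force passes 120 N, or if a joint passes its speed limit or range.

## Working session

There is one attempt and no reset: what is moved stays moved. The work goes in short steps, Python scripts to look and compute and a shell command to move; the robot and the scene stay as the last step left them, time stands still between calls to the robot, and variables do not carry over. Pictures are saved under pics/ and viewed, and the job is handed in when it is done.

```bash
mkdir -p pics; python3 - <<'E'
from station import r, capture
import cv2, json, numpy as np
for n in ("top","side"):
    c=capture(n); cv2.imwrite(f"pics/{n}0.png",c["img"]); print(n,c["fx"],c["fy"],c["cx"],c["cy"]); print(np.round(c["world_from_camera"],4))
s=r.sense(); print(s, r.grip_point_offset)
E
```

```text
top 363.6282648266635 363.6282648266635 324.3226277756166 195.03486169761237
[[-0.0213 -0.9896  0.1421  0.3443]
 [-0.9994  0.0249  0.0235  0.0902]
 [-0.0267 -0.1415 -0.9896  1.3804]
 [ 0.      0.      0.      1.    ]]
side 442.4700137689542 442.4700137689542 316.87228620635466 199.6458740836746
[[ 0.3389 -0.5641  0.7529 -0.5471]
 [-0.9408 -0.205   0.2699 -0.2623]
 [ 0.0021 -0.7998 -0.6002  0.9207]
 [ 0.      0.      0.      1.    ]]
{'time_s': 0.1, 'joints': array([-5.58871705e+01,  2.20873195e+01,  3.87466653e-01, -2.54764918e-02,
       -6.84119384e+01, -1.48150861e+01]), 'joint_velocities': array([ 0.13724654, -0.13323032,  0.19173459,  0.03085823,  0.01158866,
        0.00085367]), 'effort': array([-4.85401579e-04, -3.91689098e+01,  1.87935966e+01,  4.23187539e+00,
        1.34770971e-02, -7.48421144e-05]), 'tcp_pos': array([ 0.20636926, -0.58937087,  0.22155746]), 'ee_rot': array([[-9.43868117e-01, -3.30321679e-01, -7.51901956e-04],
       [-3.30322520e-01,  9.43866315e-01,  1.84725155e-03],
       [ 9.95076953e-05,  1.99193199e-03, -9.99998011e-01]]), 'wrist_force': array([-0.24528281,  0.16503674, -0.05893311]), 'moment': array([-0.00700626,  0.00293634, -0.00839109]), 'gripper_width': 1.000933907111711} -0.0187
```

View pics/top0.png

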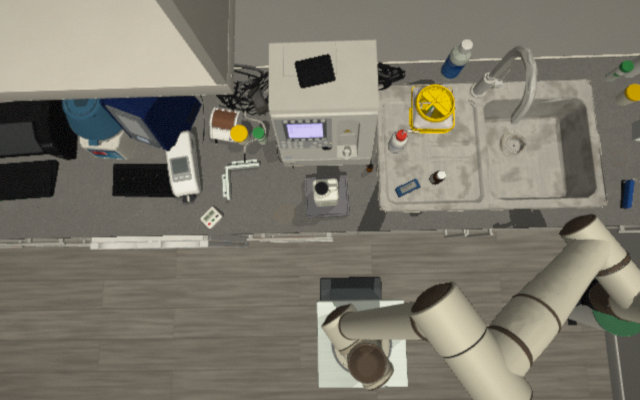

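View pics/side0.png

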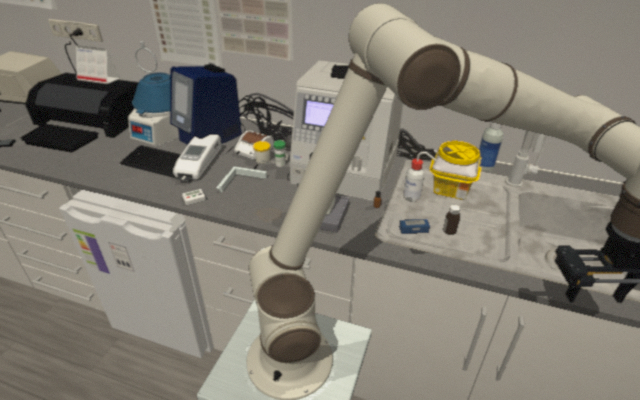

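```bash
cat > h.py <<'E'
import numpy as np, cv2
from station import r, capture
def ray(c,u,v,z):
    T=np.array(c["world_from_camera"]); d=T[:3,:3]@np.array([(u-c["cx"])/c["fx"],(v-c["cy"])/c["fy"],1.])
    o=T[:3,3]; return o+d*(z-o[2])/d[2]
def proj(c,p):
    T=np.linalg.inv(np.array(c["world_from_camera"])); q=T[:3,:3]@np.array(p)+T[:3,3]
    return np.array([c["fx"]*q[0]/q[2]+c["cx"],c["fy"]*q[1]/q[2]+c["cy"]])
def crop(c,x0,y0,x1,y1,s,fn):
    cv2.imwrite(fn,cv2.resize(c["img"][y0:y1,x0:x1],None,fx=s,fy=s,interpolation=cv2.INTER_CUBIC))
E
python3 - <<'E'
from h import *
c=capture("top"); crop(c,200,145,360,230,5,"pics/topc.png")
E
```

```text
(no output)
```

View pics/topc.png

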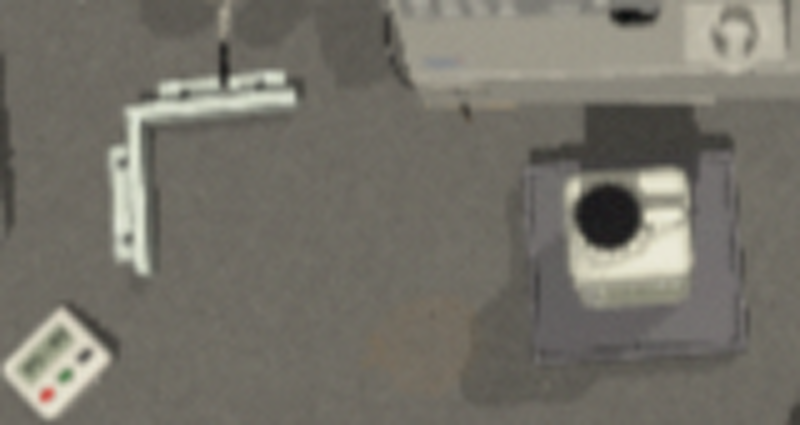

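```bash
python3 - <<'E'
from h import *
c=capture("top")
f=lambda u,v:((u+.5)/5-.5+200,(v+.5)/5-.5+145)
def P(u,v,z): p=ray(c,*f(u,v),z); return p
print("tray top")
for q in [(530,162),(735,152),(745,350),(537,360)]: print(np.round(P(*q,.035),4))
print("bracket top inner z28: rail end, corner, stop end; then outer corner")
for q in [(297,104),(148,122),(153,272),(127,108)]: print(np.round(P(*q,.028),4))
print("timer",[np.round(P(*q,.024),3) for q in [(65,308),(112,352),(50,420),(3,368)]])
print("analyser front base", np.round(P(425,105,0.0),3),np.round(P(712,100,0.0),3))
c=capture("side"); crop(c,170,150,390,250,3.6,"pics/sidec.png")
print(proj(c,[.6,.09,0]))
E
```

```text
tray top
[0.6079 0.1912 0.035 ]
[0.6115 0.0366 0.035 ]
[0.462  0.0337 0.035 ]
[0.4582 0.1881 0.035 ]
bracket top inner z28: rail end, corner, stop end; then outer corner
[0.6591 0.3694 0.028 ]
[0.6482 0.4839 0.028 ]
[0.5323 0.4783 0.028 ]
[0.6596 0.5003 0.028 ]
timer [array([0.507, 0.546, 0.024]), array([0.473, 0.51 , 0.024]), array([0.423, 0.556, 0.024]), array([0.463, 0.592, 0.024])]
analyser front base [0.662 0.275 0.   ] [0.66  0.052 0.   ]
[333.09058699 204.63206273]
```

View pics/sidec.png

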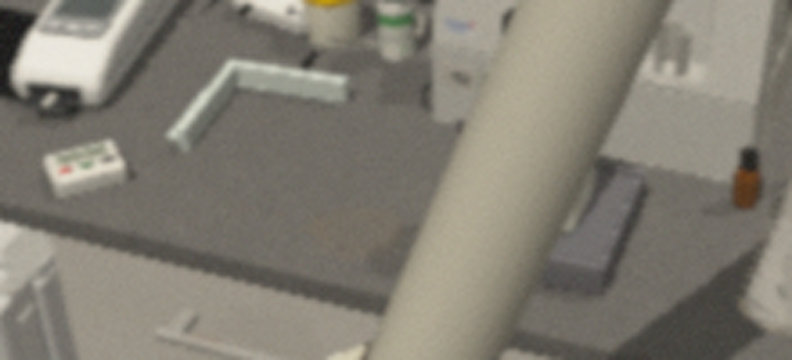

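```bash
python3 - <<'E'
from h import *
c=capture("top")
for n,u,v,z in [("oil base",369,171,0),("oil top",370,166,.062),("stain",438,180,0),("slide",407,187,.032),("edge",330,232,0),("edgeL",230,234,0),("redcap",401,132,.12)]: print(n,np.round(ray(c,u,v,z),3))
crop(c,340,120,460,210,6,"pics/topr.png")
crop(c,215,150,270,205,12,"pics/brk.png")
E
```

```text
oil base [ 0.632 -0.052  0.   ]
oil top [ 0.638 -0.05   0.062]
stain [ 0.59  -0.313  0.   ]
slide [ 0.56  -0.187  0.032]
edge [0.401 0.104 0.   ]
edgeL [0.402 0.485 0.   ]
redcap [ 0.746 -0.159  0.12 ]
```

View pics/topr.png

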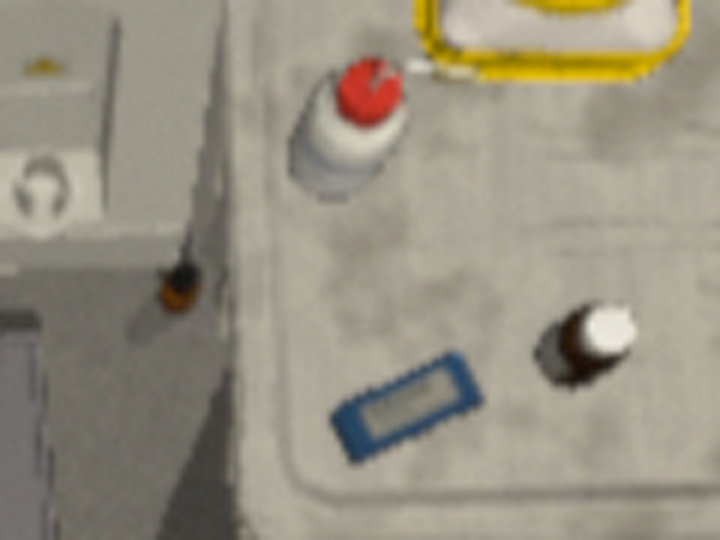

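View pics/brk.png

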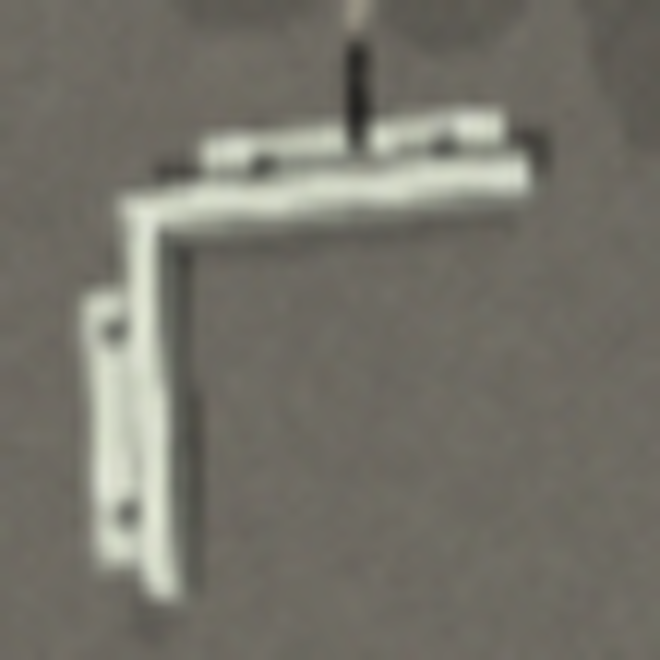

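```bash
python3 - <<'E'
from h import *
c=capture("top")
f=lambda u,v:((u+.5)/12-.5+215,(v+.5)/12-.5+150)
P=lambda q:ray(c,*f(*q),.028)[:2]
def yaw_r(a,b): d=P(a)-P(b); return np.arctan2(-d[0],d[1])  # a nearer corner (+y)
def yaw_s(a,b): d=P(a)-P(b); return np.arctan2(d[1],d[0])
print(yaw_r((170,220),(530,190)),yaw_r((120,200),(525,155)),yaw_s((125,205),(150,595)),yaw_s((160,235),(185,600)))
print("stop outer/inner, rail", P((125,205)),P((150,595)),P((160,235)),P((185,600)),P((170,220)),P((530,190)))
# side view
c=capture("side"); g=lambda u,v:((u+.5)/3.6-.5+170,(v+.5)/3.6-.5+150)
Q=lambda q:np.round(ray(c,*g(*q),.028)[:2],4)
print("side: corner outer, rail inner end, corner inner, stop inner end",Q((232,60)),Q((349,78)),Q((237,67)),Q((187,140)))
crop(c,500,180,640,320,5,"pics/grip.png")
E
```

```text
0.05735792958748651 0.08540429698140771 0.08050012031577636 0.08369437322933307
stop outer/inner, rail [0.65792811 0.50042541] [0.53211896 0.49027583] [0.64784495 0.4890135 ] [0.53025448 0.47914879] [0.65264315 0.48588214] [0.65926484 0.3705637 ]
side: corner outer, rail inner end, corner inner, stop inner end [0.6622 0.4999] [0.6727 0.3715] [0.6521 0.4887] [0.5201 0.4721]
```

View pics/grip.png

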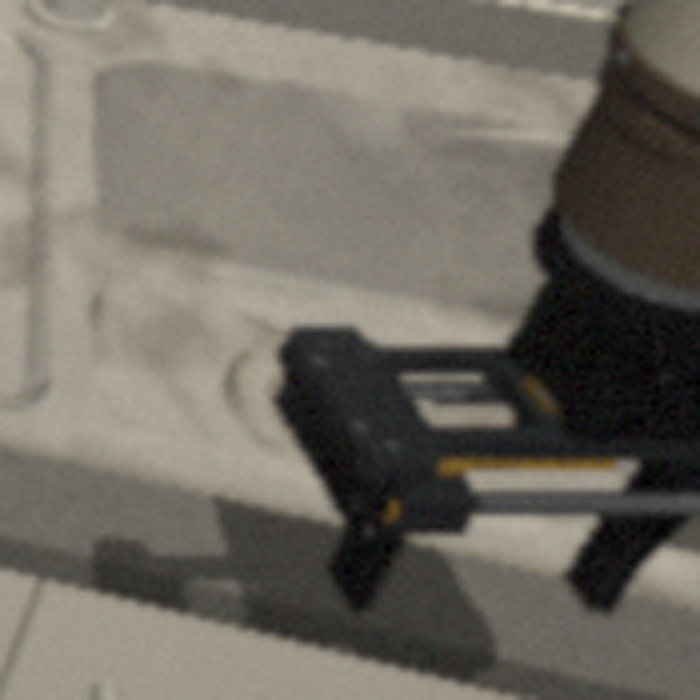

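```bash
python3 -m crank '[{"delta_rot":[0,0,-0.18],"linear":[0,0,0],"gripper":100},{"delta_rot":[0,0,-0.18],"linear":[0,0,0],"gripper":100},{"delta_rot":[0,0,-0.18],"linear":[0,0,0],"gripper":100},{"delta_rot":[0,0,-0.18],"linear":[0,0,0],"gripper":100},{"delta_rot":[0,0,-0.18],"linear":[0,0,0],"gripper":100},{"delta_rot":[0,0,-0.18],"linear":[0,0,0],"gripper":100},{"delta_rot":[0,0,-0.177],"linear":[0,0,0],"gripper":100},{"delta_rot":[0,0,0],"linear":[0,0,0],"gripper":100}]'
```

```text
time_s: 1.4
tcp_pos: [0.2065, -0.5898, 0.2226]
ee_rot: [[0.021, -1.0, -0.0], [-1.0, -0.021, 0.0], [-0.0, 0.0, -1.0]]
wrist_force: [0.6, 0.7, 0.2]
gripper_width: 0.997
```

```bash
python3 -m crank '[{"delta_rot":[0,0,0],"linear":[-0.048,-0.028,0],"gripper":100},{"delta_rot":[0,0,0],"linear":[-0.048,-0.028,0],"gripper":100},{"delta_rot":[0,0,0],"linear":[-0.048,-0.028,0],"gripper":100},{"delta_rot":[0,0,0],"linear":[-0.048,-0.028,0],"gripper":100},{"delta_rot":[0,0,0],"linear":[-0.048,-0.028,0],"gripper":100},{"delta_rot":[0,0,0],"linear":[-0.048,-0.028,0],"gripper":100},{"delta_rot":[0,0,0],"linear":[-0.048,-0.028,0],"gripper":100},{"delta_rot":[0,0,0],"linear":[-0.048,-0.028,0],"gripper":100},{"delta_rot":[0,0,0],"linear":[-0.048,-0.028,0],"gripper":100},{"delta_rot":[0,0,0],"linear":[-0.048,-0.028,0],"gripper":100}]'
```

```text
time_s: 2.65
tcp_pos: [0.4761, -0.1018, 0.223]
ee_rot: [[0.02, -1.0, 0.001], [-1.0, -0.02, -0.0], [0.0, -0.001, -1.0]]
wrist_force: [0.7, -0.7, 1.0]
gripper_width: 0.996
```

```bash
python3 -m crank '[{"delta_rot":[0,0,0],"linear":[-0.042,-0.027,0],"gripper":100},{"delta_rot":[0,0,0],"linear":[-0.042,-0.027,0],"gripper":100},{"delta_rot":[0,0,0],"linear":[0,0,0],"gripper":100}]'
python3 - <<'E'
from h import *
s=r.sense(); print(s["joints"].round(1),s["tcp_pos"].round(4),s["wrist_force"].round(2))
c=capture("side"); crop(c,200,30,460,230,3,"pics/s1.png")
c=capture("top"); crop(c,200,130,400,250,4,"pics/t1.png")
E
```

```text
time_s: 3.02
tcp_pos: [0.529, -0.0158, 0.2222]
ee_rot: [[0.024, -1.0, 0.0], [-1.0, -0.024, 0.0], [-0.0, -0.0, -1.0]]
wrist_force: [-0.8, -0.3, 0.5]
gripper_width: 1.003
[ 15.9  12.7 -13.    0.  -64.3 -14.5] [ 0.529  -0.0158  0.2222] [-0.8  -0.27  0.49]
```

View pics/s1.png

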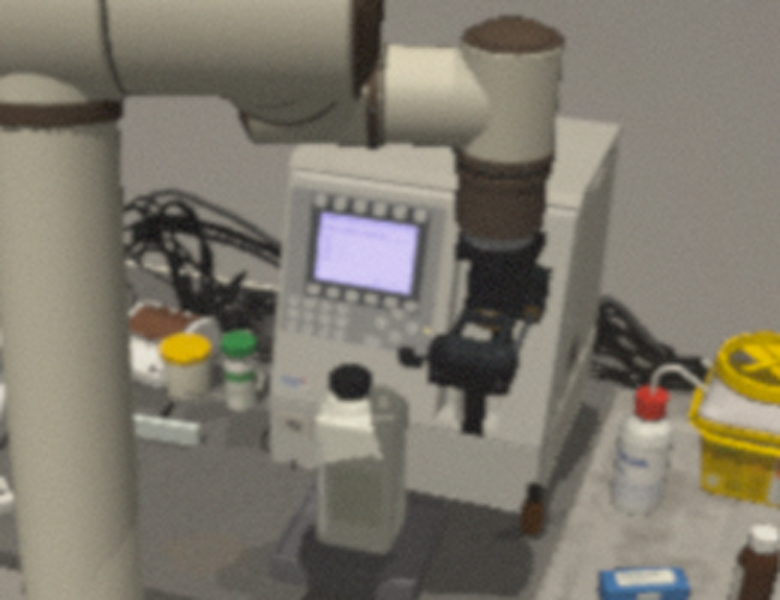

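View pics/t1.png

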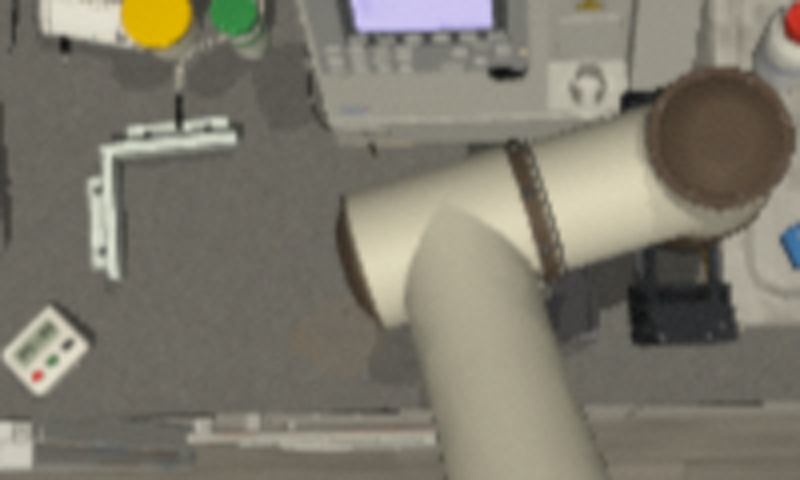

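```bash
python3 -m crank '[{"delta_rot":[0,-0.08,0],"linear":[0,0.005,0],"gripper":100},{"delta_rot":[0,0,0],"linear":[0,0,0.05],"gripper":100},{"delta_rot":[0,0,0],"linear":[0,0,0.05],"gripper":100},{"delta_rot":[0,0,0],"linear":[0,0,0.05],"gripper":100},{"delta_rot":[0,0,0],"linear":[0,0,0.035],"gripper":100},{"delta_rot":[0,0,0],"linear":[0,0,0],"gripper":100}]'
python3 - <<'E'
from h import *
s=r.sense(); print(s["joints"].round(1),s["tcp_pos"].round(4),s["wrist_force"].round(2))
c=capture("side"); crop(c,250,70,450,230,4,"pics/s2.png")
E
```

```text
time_s: 3.88
tcp_pos: [0.5197, -0.005, 0.0361]
ee_rot: [[0.02, -1.0, -0.008], [-0.997, -0.02, 0.079], [-0.079, 0.006, -0.997]]
wrist_force: [0.0, 0.2, 1.5]
gripper_width: 1.001
[ 14.5  24.8 -24.3  -6.9 -40.4  -8.1] [ 0.5197 -0.005   0.0361] [0.04 0.22 1.51]
```

View pics/s2.png

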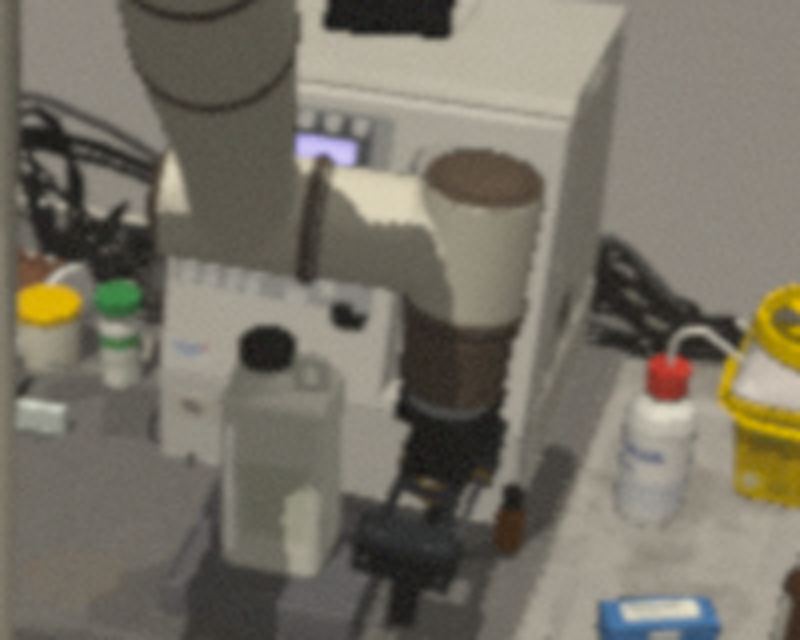

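```bash
python3 -m crank '[{"delta_rot":[0,0,0],"linear":[0,0,0.01],"gripper":100},{"delta_rot":[0,0,0],"linear":[0,0,0.01],"gripper":100},{"delta_rot":[0,0,0],"linear":[-0.01,0,0.0008],"gripper":100},{"delta_rot":[0,0,0],"linear":[-0.01,0,0.0008],"gripper":100},{"delta_rot":[0,0,0],"linear":[-0.005,0,0.0004],"gripper":100},{"delta_rot":[0,0,0],"linear":[-0.005,0,0.0004],"gripper":100},{"delta_rot":[0,0,0],"linear":[-0.005,0,0.0004],"gripper":100}]'
```

```text
time_s: 4.8
tcp_pos: [0.5208, 0.0323, 0.0184]
ee_rot: [[0.023, -1.0, -0.003], [-0.997, -0.023, 0.078], [-0.078, 0.001, -0.997]]
wrist_force: [0.6, -6.6, 1.0]
gripper_width: 1.003
```

```bash
python3 -m crank '[{"delta_rot":[0,0,0],"linear":[-0.006,0,0.0007],"gripper":100},{"delta_rot":[0,0,0],"linear":[-0.01,0,0.001],"gripper":100},{"delta_rot":[0,0,-0.006],"linear":[-0.01,-0.0003,0.001],"gripper":100},{"delta_rot":[0,0,-0.006],"linear":[-0.01,-0.0003,0.001],"gripper":100},{"delta_rot":[0,0,-0.006],"linear":[-0.01,-0.0003,0.001],"gripper":100},{"delta_rot":[0,0,-0.006],"linear":[-0.01,-0.0004,0.001],"gripper":100},{"delta_rot":[0,0,-0.006],"linear":[-0.01,-0.0005,0.001],"gripper":100},{"delta_rot":[0,0,-0.006],"linear":[-0.01,-0.0005,0.001],"gripper":100}]'
python3 - <<'E'
from h import *
s=r.sense(); print(s["joints"].round(1),s["tcp_pos"].round(4),s["wrist_force"].round(2))
c=capture("side"); crop(c,250,70,450,230,4,"pics/s3.png")
c=capture("top"); crop(c,200,130,400,250,4,"pics/t3.png")
E
```

```text
time_s: 5.8
tcp_pos: [0.5215, 0.108, 0.018]
ee_rot: [[0.059, -0.998, -0.001], [-0.995, -0.059, 0.078], [-0.078, -0.004, -0.997]]
wrist_force: [1.4, -11.3, 9.0]
gripper_width: 0.996
[ 26.6  26.9 -24.5  -6.7 -36.9 -17.9] [0.5215 0.108  0.018 ] [  1.39 -11.28   8.98]
```

View pics/s3.png

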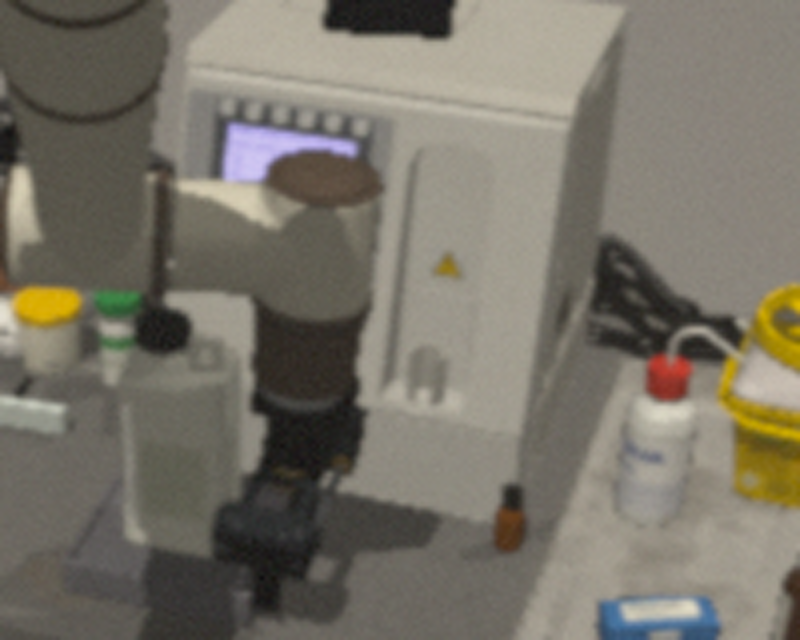

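View pics/t3.png

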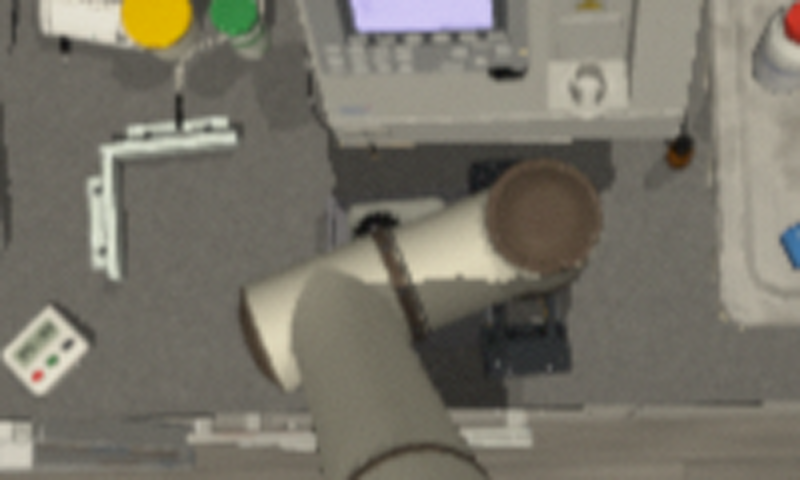

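```bash
python3 -m crank '[{"delta_rot":[0,0,-0.005],"linear":[-0.01,-0.0006,0.0002],"gripper":100},{"delta_rot":[0,0,-0.005],"linear":[-0.01,-0.0006,0.0002],"gripper":100},{"delta_rot":[0,0,-0.005],"linear":[-0.01,-0.0007,0.0008],"gripper":100},{"delta_rot":[0,0,-0.005],"linear":[-0.01,-0.0007,0.0008],"gripper":100},{"delta_rot":[0,0,0],"linear":[-0.01,-0.0007,0.0008],"gripper":100},{"delta_rot":[0,0,0],"linear":[-0.01,-0.0007,0.0008],"gripper":100},{"delta_rot":[0,0,0],"linear":[-0.01,-0.0007,0.0008],"gripper":100},{"delta_rot":[0,0,0],"linear":[-0.01,-0.0007,0.0008],"gripper":100},{"delta_rot":[0,0,0],"linear":[-0.01,-0.0007,0.0008],"gripper":100},{"delta_rot":[0,0,0],"linear":[-0.01,-0.0007,0.0008],"gripper":100}]'
python3 - <<'E'
from h import *
s=r.sense(); print(s["joints"].round(1),s["tcp_pos"].round(4),s["wrist_force"].round(2))
c=capture("side"); crop(c,210,70,410,230,4,"pics/s4.png")
E
```

```text
time_s: 7.15
tcp_pos: [0.5194, 0.2086, 0.0178]
ee_rot: [[0.078, -0.997, -0.004], [-0.994, -0.078, 0.077], [-0.077, -0.002, -0.997]]
wrist_force: [-0.5, -6.4, 2.2]
gripper_width: 1.0
[ 36.3  28.6 -21.3  -6.1 -37.9 -27.1] [0.5194 0.2086 0.0178] [-0.53 -6.44  2.21]
```

View pics/s4.png

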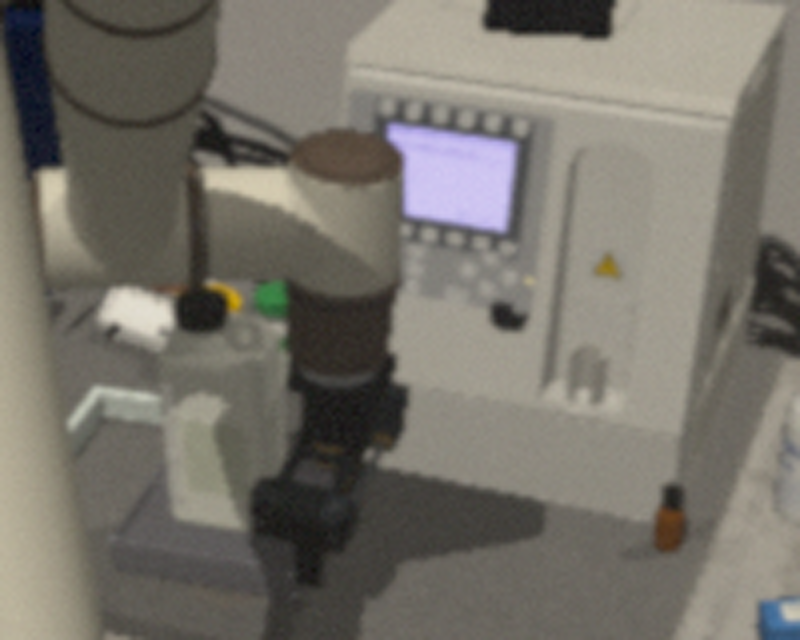

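```bash
python3 -m crank '[{"delta_rot":[0,0,0],"linear":[-0.01,-0.0008,0.0008],"gripper":100},{"delta_rot":[0,0,0],"linear":[-0.01,-0.0008,0.0008],"gripper":100},{"delta_rot":[0,0,0],"linear":[-0.01,-0.0008,0.0008],"gripper":100},{"delta_rot":[0,0,0],"linear":[-0.01,-0.0008,0.0008],"gripper":100},{"delta_rot":[0,0,0],"linear":[-0.01,-0.0008,0.0008],"gripper":100},{"delta_rot":[0,0,0],"linear":[-0.01,-0.0008,0.0008],"gripper":100},{"delta_rot":[0,0,0],"linear":[-0.01,-0.0008,0.0008],"gripper":100},{"delta_rot":[0,0,0],"linear":[-0.01,-0.0008,0.0008],"gripper":100}]'
python3 - <<'E'
from h import *
s=r.sense(); print(s["joints"].round(1),s["tcp_pos"].round(4),s["wrist_force"].round(2))
c=capture("side"); crop(c,150,90,350,250,4,"pics/s5.png")
c=capture("top"); crop(c,200,130,400,250,4,"pics/t5.png")
E
```

```text
time_s: 8.2
tcp_pos: [0.5194, 0.2886, 0.0178]
ee_rot: [[0.078, -0.997, -0.005], [-0.994, -0.078, 0.077], [-0.077, -0.001, -0.997]]
wrist_force: [0.1, -8.4, 4.3]
gripper_width: 0.997
[ 42.8  30.9 -16.9  -5.3 -39.6 -34.3] [0.5194 0.2886 0.0178] [ 0.13 -8.37  4.27]
```

View pics/s5.png

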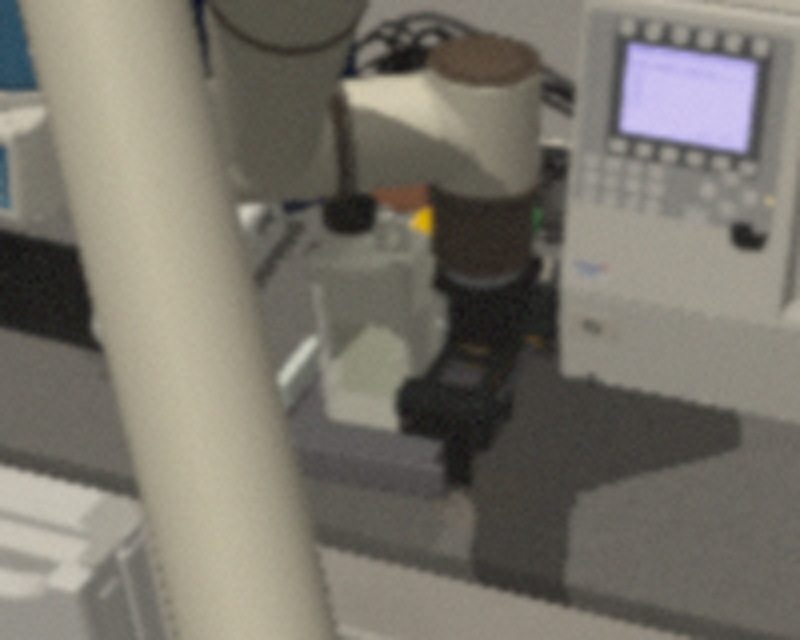

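View pics/t5.png

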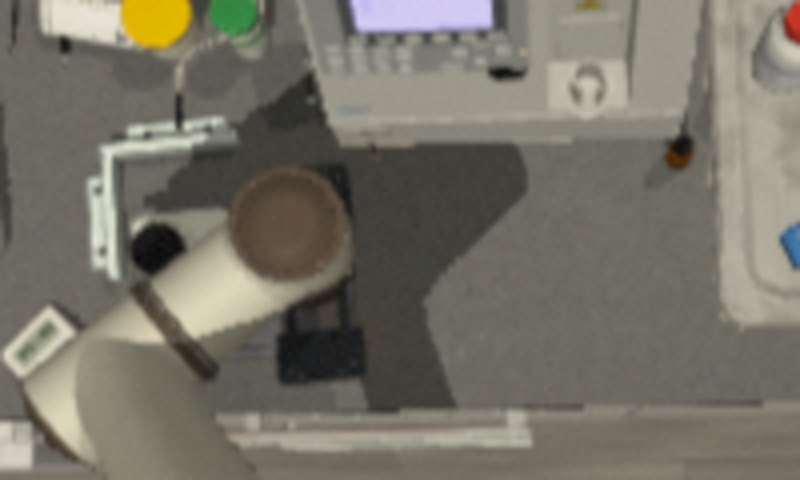

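```bash
python3 -m crank '[{"delta_rot":[0,0,0],"linear":[-0.003,-0.0002,0.0002],"gripper":100},{"delta_rot":[0,0,0],"linear":[-0.003,-0.0002,0.0002],"gripper":100},{"delta_rot":[0,0,0],"linear":[-0.003,-0.0002,0.0002],"gripper":100},{"delta_rot":[0,0,0],"linear":[-0.003,-0.0002,0.0002],"gripper":100}]'
```

```text
time_s: 8.8
tcp_pos: [0.5194, 0.3006, 0.0178]
ee_rot: [[0.078, -0.997, -0.004], [-0.994, -0.078, 0.077], [-0.077, -0.002, -0.997]]
wrist_force: [0.6, -6.3, 2.6]
gripper_width: 1.003
```

```bash
python3 -m crank '[{"delta_rot":[0,0,0],"linear":[-0.002,-0.0002,0.0002],"gripper":100},{"delta_rot":[0,0,0],"linear":[-0.002,-0.0002,0.0002],"gripper":100}]'
```

```text
time_s: 9.05
tcp_pos: [0.5195, 0.3045, 0.0178]
ee_rot: [[0.078, -0.997, -0.004], [-0.994, -0.078, 0.077], [-0.077, -0.002, -0.997]]
wrist_force: [0.2, -6.8, 4.1]
gripper_width: 1.0
```

```bash
python3 -m crank '[{"delta_rot":[0,0,0],"linear":[-0.0015,-0.0001,0.0001],"gripper":100},{"delta_rot":[0,0,0],"linear":[-0.0015,-0.0001,0.0001],"gripper":100}]'
```

```text
time_s: 9.3
tcp_pos: [0.5195, 0.3075, 0.0178]
ee_rot: [[0.078, -0.997, -0.004], [-0.994, -0.078, 0.077], [-0.077, -0.002, -0.997]]
wrist_force: [0.0, -7.5, 2.8]
gripper_width: 1.002
```

```bash
python3 -m crank '[{"delta_rot":[0,0,0],"linear":[-0.0015,-0.0001,0.0001],"gripper":100}]'
```

```text
time_s: 9.43
tcp_pos: [0.5194, 0.309, 0.0177]
ee_rot: [[0.078, -0.997, -0.004], [-0.994, -0.078, 0.077], [-0.077, -0.002, -0.997]]
wrist_force: [0.5, -6.3, 3.4]
gripper_width: 1.001
```

```bash
python3 -m crank '[{"delta_rot":[0,0,0],"linear":[-0.0015,-0.0001,0.0001],"gripper":100}]'
```

```text
time_s: 9.55
tcp_pos: [0.5194, 0.3095, 0.0178]
ee_rot: [[0.078, -0.997, -0.005], [-0.994, -0.078, 0.075], [-0.075, -0.001, -0.997]]
wrist_force: [1.9, -12.6, 4.2]
gripper_width: 1.005
```

```bash
python3 -m crank '[{"delta_rot":[0,0,0],"linear":[-0.001,-0.0001,0.0001],"gripper":100}]'; python3 - <<'E'
from h import *
print(r.sense()["moment"])
E
```

```text
time_s: 9.68
tcp_pos: [0.5194, 0.3095, 0.0178]
ee_rot: [[0.078, -0.997, -0.006], [-0.994, -0.078, 0.074], [-0.074, -0.0, -0.997]]
wrist_force: [1.7, -14.2, 5.1]
gripper_width: 0.999
[-4.26513532 -0.81714346 -0.19260567]
```

```bash
python3 -m crank '[{"delta_rot":[0,0,0],"linear":[0.02,0.0015,-0.002],"gripper":100},{"delta_rot":[0,0,0],"linear":[0.03,0,-0.005],"gripper":100},{"delta_rot":[0,0.075,0],"linear":[0.03,0,-0.02],"gripper":100},{"delta_rot":[0,0,0],"linear":[0,0.03,-0.03],"gripper":100},{"delta_rot":[0,0,0],"linear":[-0.004,0.04,-0.03],"gripper":100},{"delta_rot":[0,0,0],"linear":[0,0.03,0],"gripper":100},{"delta_rot":[0,0,-0.1745],"linear":[0,0,0],"gripper":100},{"delta_rot":[0,0,-0.1745],"linear":[0,0,0],"gripper":100},{"delta_rot":[0,0,-0.1745],"linear":[0,0,0],"gripper":100}]'
python3 - <<'E'
from h import *
c=capture("top"); crop(c,180,130,380,250,4,"pics/t6.png")
print(r.sense()["joints"].round(1))
E
```

```text
time_s: 10.8
tcp_pos: [0.4249, 0.2281, 0.0984]
ee_rot: [[0.571, -0.821, 0.005], [-0.821, -0.571, 0.008], [-0.004, -0.009, -1.0]]
wrist_force: [-0.3, -0.1, -0.0]
gripper_width: 1.002
[ 47.5  15.9 -29.2  -0.1 -44.4 -12.4]
```

View pics/t6.png

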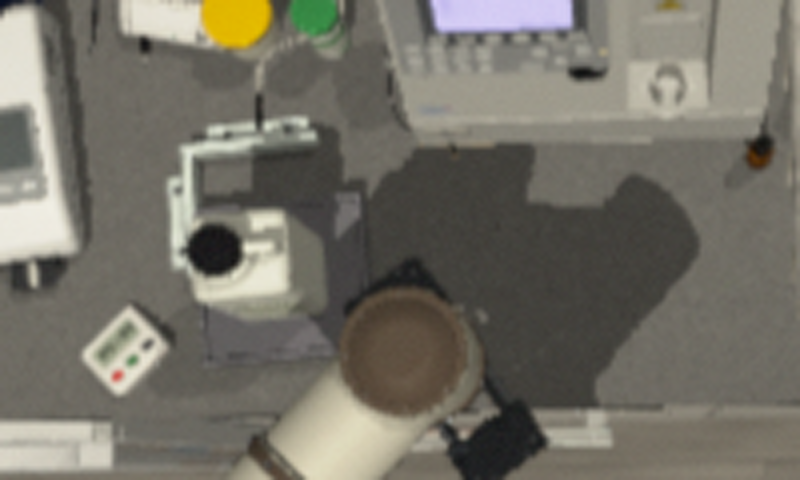

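```bash
python3 -m crank '[{"delta_rot":[0,0,0],"linear":[0.025,0.017,0],"gripper":100},{"delta_rot":[0,0,-0.174],"linear":[0,0,0],"gripper":100},{"delta_rot":[0,0,-0.174],"linear":[0,0,0],"gripper":100},{"delta_rot":[0,0,-0.174],"linear":[0,0,0],"gripper":100},{"delta_rot":[0,0,-0.174],"linear":[0,0,0],"gripper":100},{"delta_rot":[0,0,-0.174],"linear":[0,0,0],"gripper":100},{"delta_rot":[0,0,-0.174],"linear":[0,0,0],"gripper":100},{"delta_rot":[0,0,0],"linear":[0,0,0],"gripper":100}]'
python3 - <<'E'
from h import *
c=capture("top"); crop(c,200,140,300,240,6,"pics/t7.png")
f=lambda u,v:((u+.5)/4-.5+180,(v+.5)/4-.5+130)
for q in [(205,364),(340,352),(362,193)]: print(ray(c,*f(*q),.035).round(4))
E
```

```text
time_s: 11.85
tcp_pos: [0.4251, 0.1976, 0.098]
ee_rot: [[0.997, 0.071, 0.005], [0.071, -0.997, 0.007], [0.005, -0.006, -1.0]]
wrist_force: [0.4, -1.0, -0.3]
gripper_width: 1.0
[0.4499 0.4725 0.035 ]
[0.4581 0.3461 0.035 ]
[0.6081 0.3255 0.035 ]
```

View pics/t7.png

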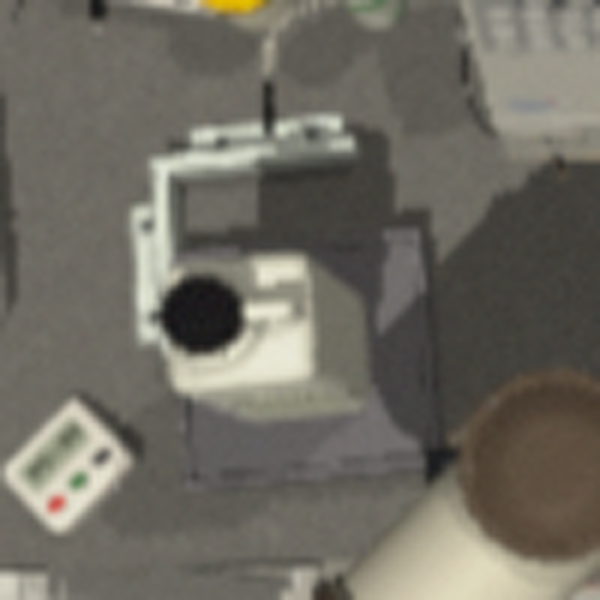

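```bash
python3 -m crank '[{"delta_rot":[0,0,-0.009],"linear":[0,-0.048,0],"gripper":100},{"delta_rot":[0,0,0],"linear":[0,-0.048,0],"gripper":100},{"delta_rot":[0,0,0],"linear":[0,-0.048,0],"gripper":100},{"delta_rot":[0,0,0],"linear":[0,-0.046,0],"gripper":100},{"delta_rot":[0,0.075,0],"linear":[0,0,0],"gripper":100},{"delta_rot":[0,0,0],"linear":[-0.003,0,0.04],"gripper":100},{"delta_rot":[0,0,0],"linear":[-0.003,0,0.038],"gripper":100},{"delta_rot":[0,0,0],"linear":[0,0,0],"gripper":100}]'
python3 - <<'E'
from h import *
c=capture("top"); crop(c,180,130,380,250,4,"pics/t8.png")
c=capture("side"); crop(c,150,90,350,250,4,"pics/s8.png")
E
```

```text
time_s: 12.9
tcp_pos: [0.4084, 0.385, 0.0181]
ee_rot: [[0.994, 0.081, 0.075], [0.081, -0.997, 0.006], [0.075, 0.0, -0.997]]
wrist_force: [-0.2, -0.1, -0.2]
gripper_width: 0.999
```

View pics/t8.png

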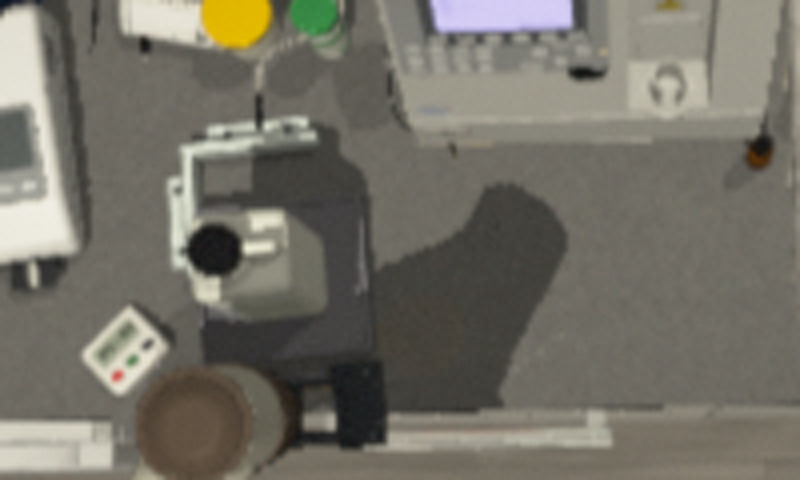

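View pics/s8.png

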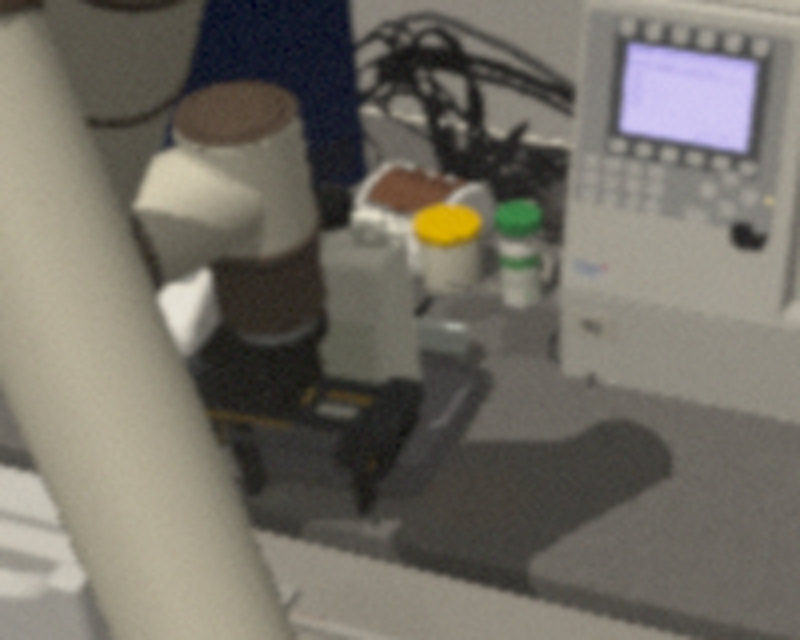

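```bash
python3 -m crank '[{"delta_rot":[0,0,0],"linear":[0.014,0,0.001],"gripper":100},{"delta_rot":[0,0,0],"linear":[0.014,0,0.001],"gripper":100},{"delta_rot":[0,0,0],"linear":[0.005,0,0.0004],"gripper":100},{"delta_rot":[0,0,0],"linear":[0.005,0,0.0004],"gripper":100},{"delta_rot":[0,0,0],"linear":[0.005,0,0.0004],"gripper":100},{"delta_rot":[0,0,0],"linear":[0.005,0,0.0004],"gripper":100}]'; python3 - <<'E'
from h import *
print(r.sense()["moment"])
E
```

```text
time_s: 13.75
tcp_pos: [0.4554, 0.3899, 0.0214]
ee_rot: [[0.994, 0.084, 0.075], [0.084, -0.996, 0.008], [0.076, -0.002, -0.997]]
wrist_force: [-10.4, -1.3, 9.5]
gripper_width: 0.996
[-0.2243405   3.3341812   0.06411845]
```

```bash
python3 - <<'E'
from h import *
c=capture("top"); crop(c,180,130,380,250,4,"pics/t9.png")
c=capture("side"); crop(c,150,90,350,250,4,"pics/s9.png"); s=r.sense(); print(s["tcp_pos"],s["wrist_force"],s["ee_rot"][:,2])
E
```

```text
[0.45610822 0.39004732 0.02127978] [-7.43812973 -0.53336802  6.55849747] [ 0.07607634  0.00890456 -0.99706223]
```

View pics/t9.png

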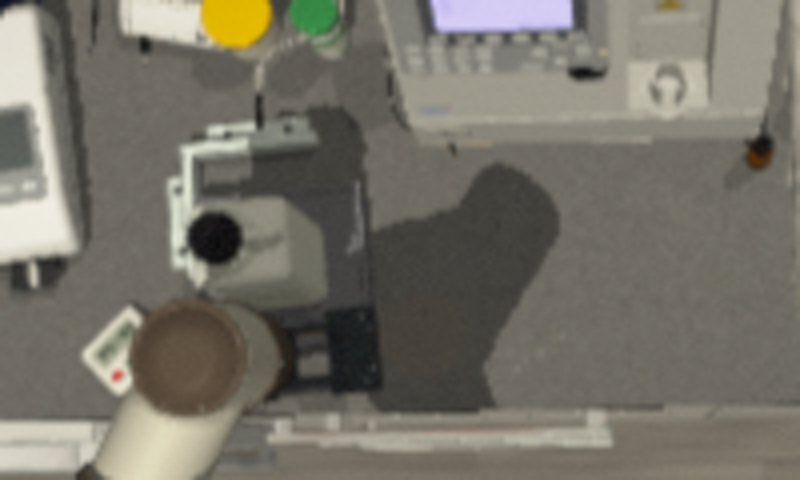

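View pics/s9.png

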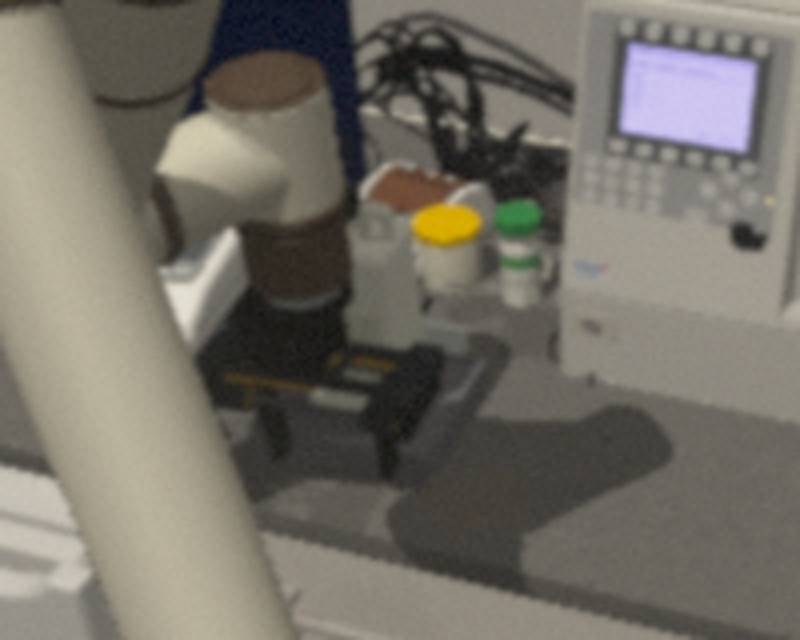

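```bash
python3 -m crank '[{"delta_rot":[0,0,0],"linear":[-0.006,0,0],"gripper":100},{"delta_rot":[0,0,0],"linear":[0,0,0],"gripper":100}]'
```

```text
time_s: 14.1
tcp_pos: [0.4514, 0.3906, 0.0204]
ee_rot: [[0.993, 0.085, 0.079], [0.084, -0.996, 0.011], [0.079, -0.005, -0.997]]
wrist_force: [-0.7, 0.2, 0.5]
gripper_width: 0.998
```

```bash
python3 -m crank '[{"delta_rot":[0,0,0],"linear":[0,0,0.003],"gripper":100},{"delta_rot":[0,0,0],"linear":[0.005,0,0.0004],"gripper":100},{"delta_rot":[0,0,0],"linear":[0.005,0,0.0004],"gripper":100},{"delta_rot":[0,0,0],"linear":[0.005,0,0.0004],"gripper":100},{"delta_rot":[0,0,0],"linear":[0.005,0,0.0004],"gripper":100},{"delta_rot":[0,0,0],"linear":[0.005,0,0.0004],"gripper":100},{"delta_rot":[0,0,0],"linear":[0.005,0,0.0004],"gripper":100}]'
```

```text
time_s: 14.98
tcp_pos: [0.4803, 0.392, 0.0168]
ee_rot: [[0.994, 0.083, 0.075], [0.083, -0.997, 0.008], [0.076, -0.002, -0.997]]
wrist_force: [-7.4, -1.4, 4.4]
gripper_width: 0.999
```

```bash
python3 -m crank '[{"delta_rot":[0,0,0],"linear":[0.004,0,0.0003],"gripper":100},{"delta_rot":[0,0,0],"linear":[0.004,0,0.0003],"gripper":100},{"delta_rot":[0,0,0],"linear":[0.003,0,0.0002],"gripper":100}]'
```

```text
time_s: 15.35
tcp_pos: [0.4913, 0.3929, 0.0168]
ee_rot: [[0.994, 0.083, 0.075], [0.083, -0.997, 0.008], [0.075, -0.002, -0.997]]
wrist_force: [-7.9, -0.9, 3.1]
gripper_width: 1.003
```

```bash
python3 -m crank '[{"delta_rot":[0,0,0],"linear":[0.0015,0,0.0001],"gripper":100},{"delta_rot":[0,0,0],"linear":[0.0015,0,0.0001],"gripper":100}]'
```

```text
time_s: 15.6
tcp_pos: [0.4941, 0.3931, 0.0168]
ee_rot: [[0.994, 0.083, 0.075], [0.083, -0.997, 0.008], [0.075, -0.002, -0.997]]
wrist_force: [-7.9, -0.2, 2.9]
gripper_width: 0.996
```

```bash
python3 -m crank '[{"delta_rot":[0,0,0],"linear":[0.0015,0,0.0001],"gripper":100}]'
```

```text
time_s: 15.72
tcp_pos: [0.4956, 0.3933, 0.0168]
ee_rot: [[0.994, 0.083, 0.075], [0.083, -0.997, 0.008], [0.075, -0.002, -0.997]]
wrist_force: [-6.0, -1.4, 3.8]
gripper_width: 0.999
```

```bash
python3 -m crank '[{"delta_rot":[0,0,0],"linear":[0.0015,0,0.0001],"gripper":100}]'
```

```text
time_s: 15.85
tcp_pos: [0.4971, 0.3934, 0.0168]
ee_rot: [[0.994, 0.083, 0.075], [0.083, -0.997, 0.008], [0.075, -0.002, -0.997]]
wrist_force: [-6.2, -0.8, 2.7]
gripper_width: 1.0
```

```bash
python3 -m crank '[{"delta_rot":[0,0,0],"linear":[0.0015,0,0.0001],"gripper":100}]'
```

```text
time_s: 15.98
tcp_pos: [0.4986, 0.3935, 0.0168]
ee_rot: [[0.994, 0.083, 0.075], [0.083, -0.997, 0.008], [0.075, -0.002, -0.997]]
wrist_force: [-6.3, -0.9, 3.5]
gripper_width: 1.001
```

```bash
python3 -m crank '[{"delta_rot":[0,0,0],"linear":[0.0015,0,0.0001],"gripper":100}]'
```

```text
time_s: 16.1
tcp_pos: [0.5001, 0.3936, 0.0169]
ee_rot: [[0.994, 0.083, 0.075], [0.083, -0.997, 0.008], [0.075, -0.002, -0.997]]
wrist_force: [-7.1, -0.6, 2.6]
gripper_width: 1.002
```

```bash
python3 -m crank '[{"delta_rot":[0,0,0],"linear":[0.0015,0,0.0001],"gripper":100}]'
```

```text
time_s: 16.23
tcp_pos: [0.5005, 0.3936, 0.0168]
ee_rot: [[0.994, 0.083, 0.073], [0.083, -0.997, 0.008], [0.074, -0.001, -0.997]]
wrist_force: [-14.9, 0.7, 7.5]
gripper_width: 1.0
```

```bash
python3 -m crank '[{"delta_rot":[0,0,0],"linear":[0.0015,0,0.0001],"gripper":100}]'
```

```text
time_s: 16.35
tcp_pos: [0.5006, 0.3936, 0.0168]
ee_rot: [[0.994, 0.083, 0.071], [0.083, -0.997, 0.007], [0.072, -0.001, -0.997]]
wrist_force: [-20.3, 1.8, 11.0]
gripper_width: 0.995
```

```bash
python3 - <<'E'
from h import *
c=capture("top"); crop(c,200,140,300,240,6,"pics/t10.png")
c=capture("side"); crop(c,150,90,350,250,4,"pics/s10.png"); s=r.sense(); print(s["tcp_pos"],s["wrist_force"],s["moment"])
E
```

```text
[0.50051286 0.39355001 0.01682008] [-17.33041711   0.84297384   8.15824075] [0.43420569 5.02261852 0.13013282]
```

View pics/t10.png

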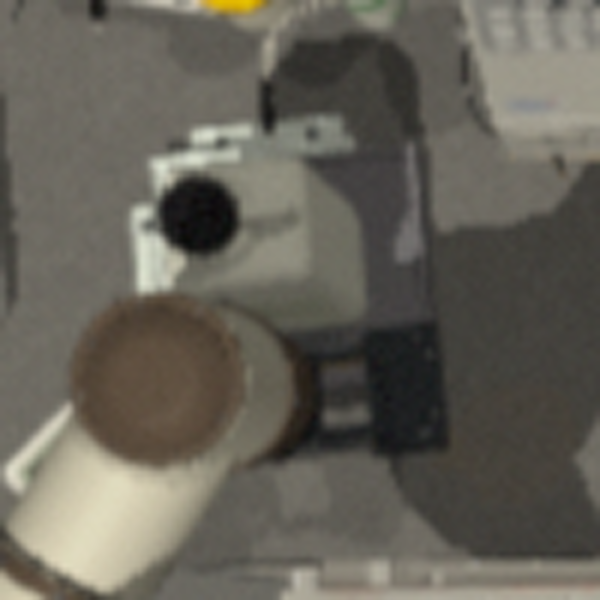

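View pics/s10.png

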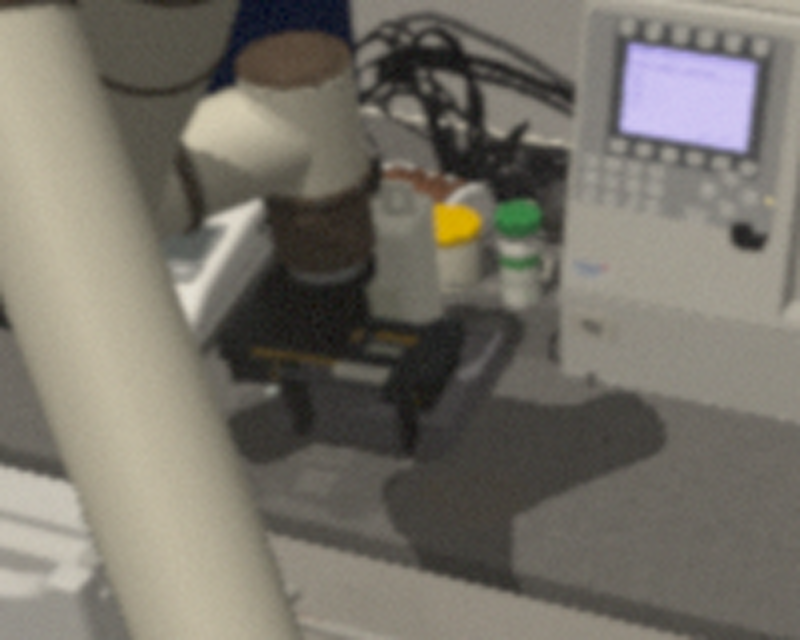

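```bash
python3 -m crank '[{"delta_rot":[0,0,0],"linear":[-0.02,0,-0.0015],"gripper":100},{"delta_rot":[0,0,0],"linear":[-0.04,0,-0.003],"gripper":100},{"delta_rot":[0,-0.073,0],"linear":[-0.02,0,-0.02],"gripper":100},{"delta_rot":[0,0,0],"linear":[0,0.05,-0.03],"gripper":100},{"delta_rot":[0,0,0],"linear":[0,0.05,-0.03],"gripper":100},{"delta_rot":[0,0,0],"linear":[0,0.05,0],"gripper":100},{"delta_rot":[0,0,0],"linear":[0,0.05,0],"gripper":100}]'
python3 - <<'E'
from h import *
c=capture("top"); crop(c,200,140,300,240,8,"pics/t11.png")
c=capture("side"); crop(c,190,90,350,210,5,"pics/s11.png")
print(ray(c,290.2,183.5,0), ray(c,359.6,202,0))
E
```

```text
time_s: 17.32
tcp_pos: [0.4406, 0.1874, 0.0955]
ee_rot: [[0.996, 0.085, 0.008], [0.085, -0.996, 0.007], [0.008, -0.006, -1.0]]
wrist_force: [0.4, -0.2, -1.0]
gripper_width: 1.002
[0.66678257 0.27622687 0.        ] [6.45324428e-01 8.82563146e-03 1.11022302e-16]
```

View pics/t11.png

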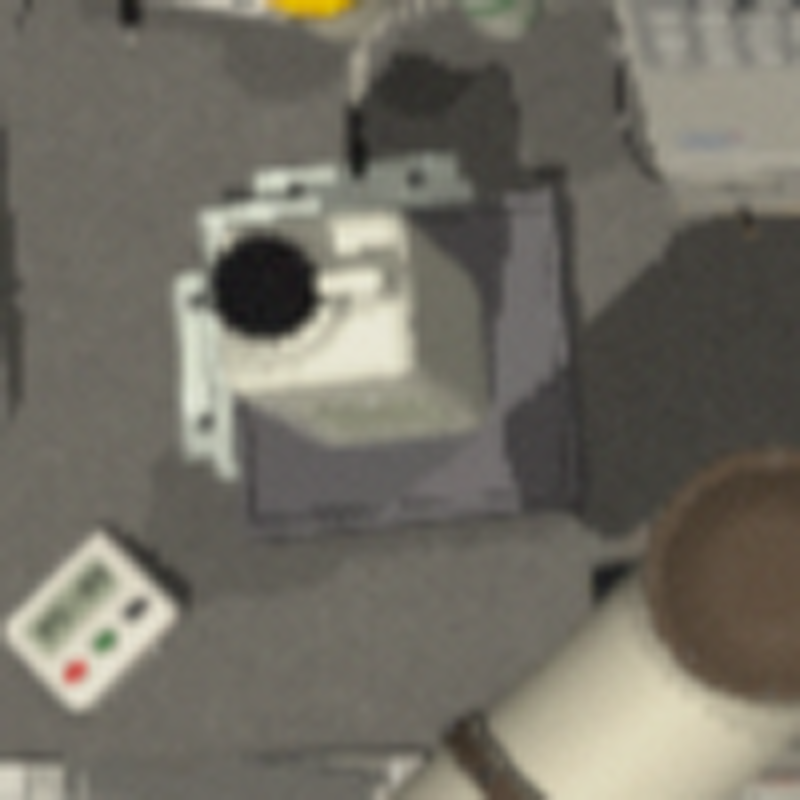

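View pics/s11.png

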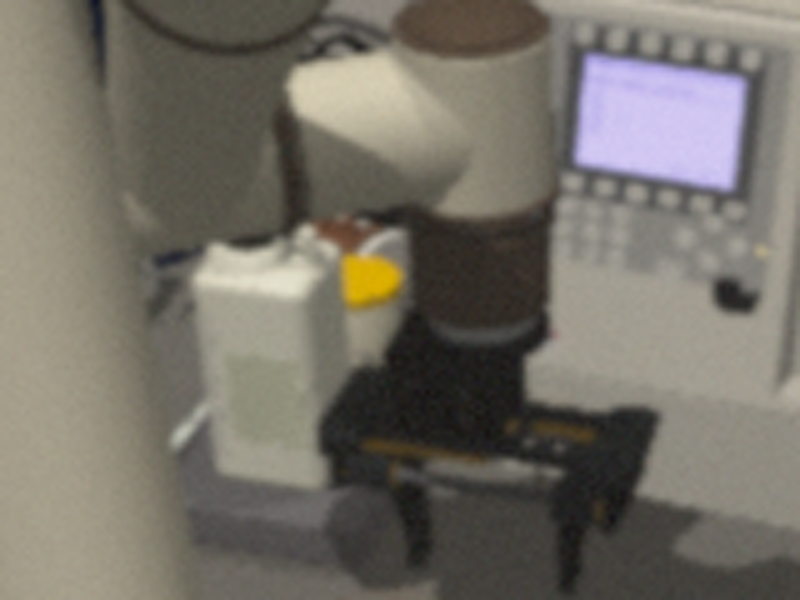

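```bash
python3 -m crank '[{"delta_rot":[0,0,0.1745],"linear":[0,0,0],"gripper":100},{"delta_rot":[0,0,0.1745],"linear":[0,0,0],"gripper":100},{"delta_rot":[0,0,0.1745],"linear":[0,0,0],"gripper":100},{"delta_rot":[0,0,0.1745],"linear":[0,0,0],"gripper":100},{"delta_rot":[0,0,0.1745],"linear":[0,0,0],"gripper":100},{"delta_rot":[0,0,0.1745],"linear":[0,0,0],"gripper":100},{"delta_rot":[0,0,0.1745],"linear":[0,0,0],"gripper":100},{"delta_rot":[0,0,0.1745],"linear":[0,0,0],"gripper":100},{"delta_rot":[0,0,0.1745],"linear":[0,0,0],"gripper":100},{"delta_rot":[0,0,0],"linear":[0,0,0],"gripper":100}]'
python3 -m crank '[{"delta_rot":[0,0,0],"linear":[-0.018,-0.05,0],"gripper":100},{"delta_rot":[0,0,0],"linear":[-0.018,-0.05,0],"gripper":100},{"delta_rot":[0,0,0],"linear":[0,0,0],"gripper":100}]'
```

```text
time_s: 18.68
tcp_pos: [0.4405, 0.189, 0.0948]
ee_rot: [[0.087, -0.996, 0.007], [-0.996, -0.087, 0.006], [-0.005, -0.007, -1.0]]
wrist_force: [-0.4, -0.2, 0.8]
gripper_width: 0.998
time_s: 19.05
tcp_pos: [0.5398, 0.2346, 0.0949]
ee_rot: [[0.088, -0.996, 0.008], [-0.996, -0.087, 0.006], [-0.005, -0.009, -1.0]]
wrist_force: [-1.2, -0.4, -1.5]
gripper_width: 0.999
```

```bash
python3 -m crank '[{"delta_rot":[0,-0.08,0.005],"linear":[0,0,0],"gripper":100},{"delta_rot":[0,0,0],"linear":[0,-0.002,0.03],"gripper":100},{"delta_rot":[0,0,0],"linear":[0,-0.002,0.03],"gripper":100},{"delta_rot":[0,0,0],"linear":[0,0,0.016],"gripper":100},{"delta_rot":[0,0,0],"linear":[0,0,0],"gripper":100}]'
```

```text
time_s: 19.68
tcp_pos: [0.5395, 0.2392, 0.0188]
ee_rot: [[0.081, -0.997, -0.003], [-0.993, -0.081, 0.083], [-0.083, -0.004, -0.997]]
wrist_force: [-0.6, 0.1, -0.9]
gripper_width: 1.002
```

```bash
python3 -m crank '[{"delta_rot":[0,0,0],"linear":[-0.015,-0.001,0.0012],"gripper":100},{"delta_rot":[0,0,0],"linear":[-0.015,-0.001,0.0012],"gripper":100},{"delta_rot":[0,0,0],"linear":[-0.015,-0.001,0.0012],"gripper":100},{"delta_rot":[0,0,0],"linear":[-0.015,-0.001,0.0012],"gripper":100},{"delta_rot":[0,0,0],"linear":[-0.005,-0.0005,0.0005],"gripper":100},{"delta_rot":[0,0,0],"linear":[0,0,0],"gripper":100}]'
```

```text
time_s: 20.42
tcp_pos: [0.5396, 0.3055, 0.02]
ee_rot: [[0.081, -0.997, -0.001], [-0.993, -0.08, 0.085], [-0.085, -0.006, -0.996]]
wrist_force: [-0.9, 0.6, 0.0]
gripper_width: 1.0
```

```bash
python3 -m crank '[{"delta_rot":[0,0,0],"linear":[-0.002,-0.0002,0.0005],"gripper":100},{"delta_rot":[0,0,0],"linear":[-0.002,-0.0002,0.0005],"gripper":100}]'
```

```text
time_s: 20.68
tcp_pos: [0.5399, 0.3088, 0.0194]
ee_rot: [[0.079, -0.997, -0.001], [-0.993, -0.079, 0.085], [-0.085, -0.006, -0.996]]
wrist_force: [-0.2, -0.1, 0.1]
gripper_width: 0.999
```

```bash
python3 -m crank '[{"delta_rot":[0,0,0],"linear":[-0.0015,-0.0001,0.0001],"gripper":100}]'
```

```text
time_s: 20.8
tcp_pos: [0.5398, 0.3098, 0.0194]
ee_rot: [[0.079, -0.997, -0.001], [-0.993, -0.079, 0.084], [-0.083, -0.005, -0.996]]
wrist_force: [1.6, -4.2, 1.9]
gripper_width: 0.999
```

```bash
python3 -m crank '[{"delta_rot":[0,0,0],"linear":[-0.0015,-0.0001,0.0001],"gripper":100}]'
```

```text
time_s: 20.92
tcp_pos: [0.5396, 0.3103, 0.0194]
ee_rot: [[0.078, -0.997, -0.002], [-0.994, -0.078, 0.082], [-0.082, -0.004, -0.997]]
wrist_force: [0.7, -5.7, 2.2]
gripper_width: 1.0
```

```bash
python3 -m crank '[{"delta_rot":[0,0,0],"linear":[-0.001,-0.0001,0.0001],"gripper":100}]'
```

```text
time_s: 21.05
tcp_pos: [0.5394, 0.3108, 0.0194]
ee_rot: [[0.078, -0.997, -0.003], [-0.994, -0.078, 0.082], [-0.082, -0.004, -0.997]]
wrist_force: [0.8, -7.6, 2.3]
gripper_width: 1.006
```

```bash
python3 -m crank '[{"delta_rot":[0,0,0],"linear":[-0.001,-0.0001,0.0001],"gripper":100}]'
```

```text
time_s: 21.18
tcp_pos: [0.5394, 0.3109, 0.0194]
ee_rot: [[0.077, -0.997, -0.003], [-0.994, -0.077, 0.08], [-0.08, -0.003, -0.997]]
wrist_force: [2.2, -10.5, 3.7]
gripper_width: 0.999
```

```bash
python3 -m crank '[{"delta_rot":[0,0,0],"linear":[-0.001,-0.0001,0.0001],"gripper":100}]'
```

```text
time_s: 21.3
tcp_pos: [0.5393, 0.3111, 0.0195]
ee_rot: [[0.077, -0.997, -0.004], [-0.994, -0.077, 0.079], [-0.079, -0.002, -0.997]]
wrist_force: [1.4, -12.5, 6.6]
gripper_width: 0.999
```

```bash
python3 -m crank '[{"delta_rot":[0,0,0],"linear":[-0.0015,-0.0001,0],"gripper":100},{"delta_rot":[0,0,0],"linear":[-0.001,-0.0001,0],"gripper":100}]'; python3 - <<'E'
from h import *
print(r.sense()["moment"])
E
```

```text
time_s: 21.55
tcp_pos: [0.5389, 0.3115, 0.0196]
ee_rot: [[0.075, -0.997, -0.006], [-0.994, -0.075, 0.076], [-0.077, 0.0, -0.997]]
wrist_force: [1.6, -17.1, 6.2]
gripper_width: 0.999
[-5.22622129 -0.88403138 -0.8629105 ]
```

```bash
python3 -m crank '[{"delta_rot":[0,0,0],"linear":[0.015,0.001,-0.001],"gripper":100},{"delta_rot":[0,0,0],"linear":[0.03,0.002,-0.003],"gripper":100},{"delta_rot":[0,0.08,0],"linear":[0.03,0.003,-0.02],"gripper":100},{"delta_rot":[0,0,0],"linear":[0,0.04,-0.04],"gripper":100},{"delta_rot":[0,0,0],"linear":[0.03,0.05,-0.03],"gripper":100},{"delta_rot":[0,0,0],"linear":[0.05,0.02,0],"gripper":100},{"delta_rot":[0,0,0],"linear":[0,0,0],"gripper":100}]'
python3 - <<'E'
from h import *
ims=[capture("top") for _ in range(6)]
c=ims[0]; c["img"]=np.mean([i["img"] for i in ims],0).astype(np.uint8)
crop(c,215,150,285,215,11,"pics/t12.png")
cs=[capture("side") for _ in range(4)]; d=cs[0]; d["img"]=np.mean([i["img"] for i in cs],0).astype(np.uint8)
crop(d,180,120,300,210,6,"pics/s12.png")
E
```

```text
time_s: 22.42
tcp_pos: [0.4364, 0.1511, 0.1053]
ee_rot: [[0.078, -0.997, 0.006], [-0.997, -0.078, 0.006], [-0.006, -0.006, -1.0]]
wrist_force: [0.3, 0.8, 0.1]
gripper_width: 0.999
```

View pics/t12.png

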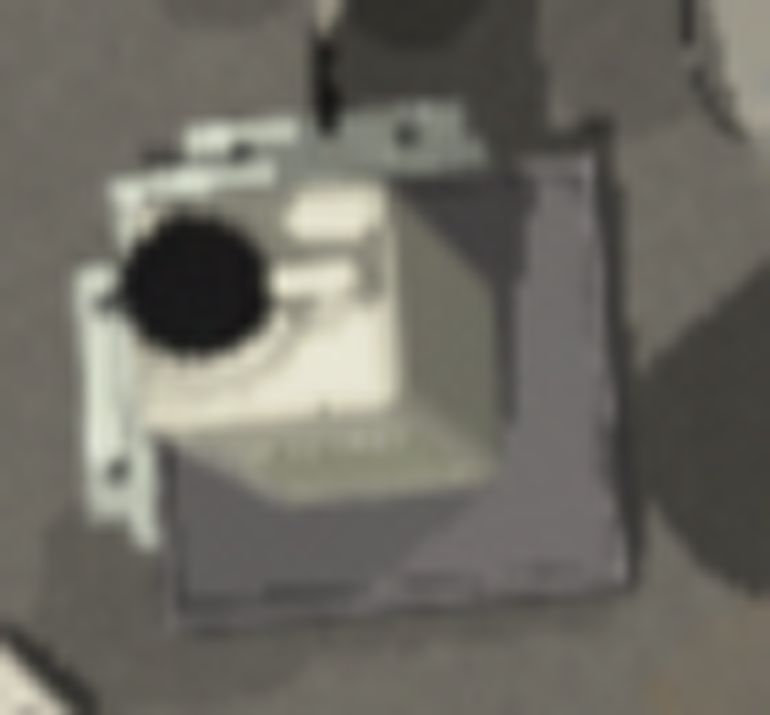

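View pics/s12.png

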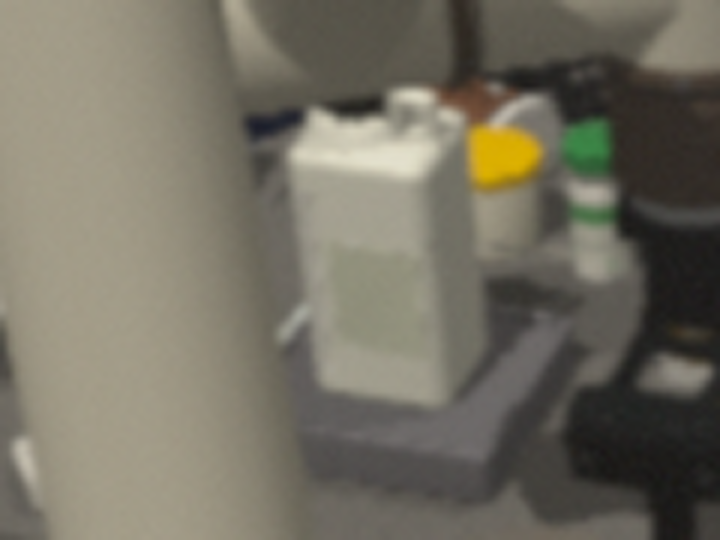

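```bash
python3 - <<'E'
from h import *
c=capture("top")
f=lambda u,v:((u+.5)/11-.5+215,(v+.5)/11-.5+150)
P=lambda q,z=.035:ray(c,*f(*q),z)[:2]
a,b,d,e=P((180,625)),P((630,582)),P((600,155)),P((632,580))
print(a,b,d,e); v=a-b; print(np.arctan2(-v[0],v[1]),np.linalg.norm(v)); v=d-e; print(np.arctan2(v[1],v[0]),np.linalg.norm(v))
E
python3 -m crank '[{"delta_rot":[0,0,-0.1745],"linear":[0,0,0],"gripper":100},{"delta_rot":[0,0,-0.1745],"linear":[0,0,0],"gripper":100},{"delta_rot":[0,0,-0.1745],"linear":[0,0,0],"gripper":100},{"delta_rot":[0,0,-0.1745],"linear":[0,0,0],"gripper":100},{"delta_rot":[0,0,-0.1745],"linear":[0,0,0],"gripper":100},{"delta_rot":[0,0,-0.1745],"linear":[0,0,0],"gripper":100},{"delta_rot":[0,0,-0.1745],"linear":[0,0,0],"gripper":100},{"delta_rot":[0,0,-0.1745],"linear":[0,0,0],"gripper":100},{"delta_rot":[0,0,-0.1745],"linear":[0,0,0],"gripper":100},{"delta_rot":[0,0,0],"linear":[0,0,0],"gripper":100}]'
```

```text
[0.50340073 0.47314217] [0.51437816 0.31918648] [0.66330659 0.32947765] [0.51504698 0.31850273]
0.07118201584233956 0.1543465490364368
0.07389023905351594 0.14866526855006212
time_s: 24.22
tcp_pos: [0.4385, 0.1535, 0.1046]
ee_rot: [[0.997, 0.078, 0.006], [0.078, -0.997, 0.005], [0.006, -0.005, -1.0]]
wrist_force: [0.5, 0.3, 0.7]
gripper_width: 0.998
```

```bash
python3 -m crank '[{"delta_rot":[0,0,0],"linear":[0.0096,-0.059,0],"gripper":100},{"delta_rot":[0,0,0],"linear":[0.0096,-0.059,0],"gripper":100},{"delta_rot":[0,0,0],"linear":[0.0096,-0.059,0],"gripper":100},{"delta_rot":[0,0,0],"linear":[0.0096,-0.059,0],"gripper":100},{"delta_rot":[0,0.075,0],"linear":[0,0,0],"gripper":100},{"delta_rot":[0,0,0],"linear":[-0.003,0,0.043],"gripper":100},{"delta_rot":[0,0,0],"linear":[-0.003,0,0.043],"gripper":100},{"delta_rot":[0,0,0],"linear":[0,0,0],"gripper":100}]'
```

```text
time_s: 25.22
tcp_pos: [0.4572, 0.3898, 0.0165]
ee_rot: [[0.994, 0.077, 0.076], [0.077, -0.997, 0.004], [0.076, 0.002, -0.997]]
wrist_force: [-0.1, -0.6, 1.1]
gripper_width: 1.0
```

```bash
python3 -m crank '[{"delta_rot":[0,0,0],"linear":[0.014,0,0.0014],"gripper":100},{"delta_rot":[0,0,0],"linear":[0.014,0,0.0014],"gripper":100},{"delta_rot":[0,0,0],"linear":[0.008,0,0.0008],"gripper":100},{"delta_rot":[0,0,0],"linear":[0.003,0,0.0003],"gripper":100},{"delta_rot":[0,0,0],"linear":[0,0,0],"gripper":100}]'
```

```text
time_s: 25.85
tcp_pos: [0.4982, 0.3951, 0.0194]
ee_rot: [[0.994, 0.079, 0.081], [0.078, -0.997, 0.011], [0.081, -0.005, -0.997]]
wrist_force: [-0.3, -0.0, 0.2]
gripper_width: 1.002
```

```bash
python3 -m crank '[{"delta_rot":[0,0,0],"linear":[0.0015,0,0.0001],"gripper":100}]'
```

```text
time_s: 25.98
tcp_pos: [0.4992, 0.3953, 0.0192]
ee_rot: [[0.994, 0.08, 0.08], [0.079, -0.997, 0.011], [0.081, -0.005, -0.997]]
wrist_force: [-1.1, 0.6, -0.7]
gripper_width: 0.999
```

```bash
python3 -m crank '[{"delta_rot":[0,0,0],"linear":[0.0015,0,0.0001],"gripper":100}]'
```

```text
time_s: 26.1
tcp_pos: [0.4998, 0.3953, 0.0192]
ee_rot: [[0.994, 0.079, 0.079], [0.079, -0.997, 0.01], [0.079, -0.004, -0.997]]
wrist_force: [-8.3, 1.0, 4.0]
gripper_width: 1.002
```

```bash
python3 -m crank '[{"delta_rot":[0,0,0],"linear":[0.0015,0,0.0001],"gripper":100}]'
```

```text
time_s: 26.22
tcp_pos: [0.5004, 0.3952, 0.0192]
ee_rot: [[0.994, 0.079, 0.077], [0.079, -0.997, 0.009], [0.078, -0.003, -0.997]]
wrist_force: [-9.7, 1.3, 5.3]
gripper_width: 1.002
```

```bash
python3 -m crank '[{"delta_rot":[0,0,0],"linear":[0.0015,0,0.0001],"gripper":100}]'
```

```text
time_s: 26.35
tcp_pos: [0.5005, 0.3951, 0.0191]
ee_rot: [[0.994, 0.079, 0.075], [0.079, -0.997, 0.008], [0.076, -0.002, -0.997]]
wrist_force: [-16.9, 1.0, 8.8]
gripper_width: 0.996
```

```bash
python3 -m crank '[{"delta_rot":[0,0,0],"linear":[0.001,0,0],"gripper":100}]';  python3 - <<'E'
from h import *
print(r.sense()["moment"])
E
```

```text
time_s: 26.48
tcp_pos: [0.5006, 0.3951, 0.0191]
ee_rot: [[0.994, 0.079, 0.074], [0.079, -0.997, 0.008], [0.075, -0.002, -0.997]]
wrist_force: [-19.1, 2.1, 10.0]
gripper_width: 1.001
[0.86756352 5.63795264 0.18653459]
```

```bash
python3 -m crank '[{"delta_rot":[0,0,0],"linear":[-0.02,0,-0.0015],"gripper":100},{"delta_rot":[0,0,0],"linear":[-0.04,0,-0.003],"gripper":100},{"delta_rot":[0,-0.073,0],"linear":[-0.02,0,-0.02],"gripper":100},{"delta_rot":[0,0,0],"linear":[0,0.05,-0.03],"gripper":100},{"delta_rot":[0,0,0],"linear":[0,0.05,-0.03],"gripper":100},{"delta_rot":[0,0,0],"linear":[0,0.06,0],"gripper":100},{"delta_rot":[0,0,0],"linear":[0,0.06,0],"gripper":100},{"delta_rot":[0,0,0],"linear":[0,0.06,0],"gripper":100},{"delta_rot":[0,0,0],"linear":[0,0.06,0],"gripper":100},{"delta_rot":[0,0,0],"linear":[0,0.06,0],"gripper":100}]'
python3 - <<'E'
from h import *
ims=[capture("top") for _ in range(6)]
c=ims[0]; c["img"]=np.mean([i["img"] for i in ims],0).astype(np.uint8)
crop(c,205,150,275,215,11,"pics/t13.png"); cv2.imwrite("pics/t13f.png",c["img"])
cs=[capture("side") for _ in range(4)]; d=cs[0]; d["img"]=np.mean([i["img"] for i in cs],0).astype(np.uint8)
cv2.imwrite("pics/s13.png",d["img"])
E
```

```text
time_s: 27.72
tcp_pos: [0.455, -0.0114, 0.0958]
ee_rot: [[0.997, 0.081, 0.009], [0.081, -0.997, 0.006], [0.01, -0.005, -1.0]]
wrist_force: [1.3, -0.5, -0.4]
gripper_width: 1.0
```

View pics/t13.png

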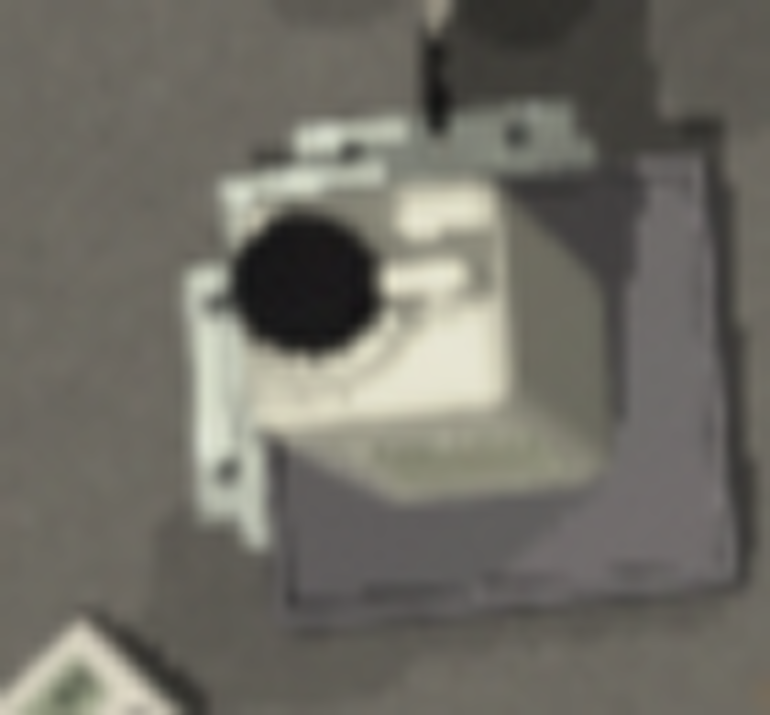

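View pics/s13.png

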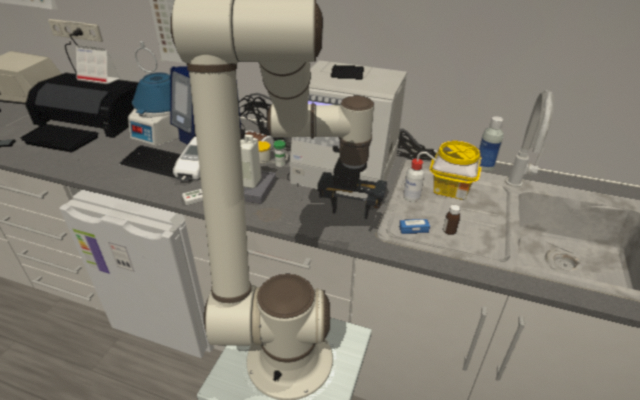

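View pics/t13f.png

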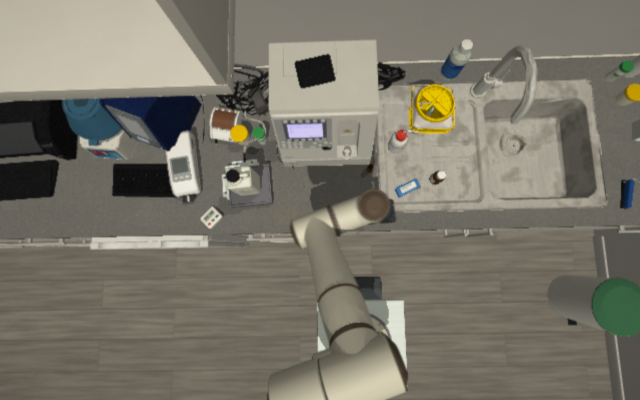

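```bash
python3 - <<'E'
from h import *
c=capture("top")
f=lambda u,v:((u+.5)/11-.5+205,(v+.5)/11-.5+150)
print("stop inner",ray(c,*f(268,540),.028)[:2],"tray",ray(c,*f(283,540),.035)[:2],ray(c,*f(290,618),.035)[:2])
print("rail end",ray(c,*f(590,165),.028)[:2],"tray far corner",ray(c,*f(702,158),.035)[:2],ray(c,*f(590,170),.035)[:2])
g=cv2.cvtColor(cv2.imread("pics/t13f.png"),cv2.COLOR_BGR2GRAY)
for v in (194,196,198,202): print(v,g[v,222:240])
E
```

```text
stop inner [0.53380646 0.48319701] tray [0.53269723 0.4759989 ] [0.50580172 0.4731789 ]
rail end [0.66256317 0.37260066] tray far corner [0.66232229 0.33225341] [0.65914791 0.37113083]
194 [127 170 177 163 173 188 175 116  80  92  93  94  94  95  98 105 115 129]
196 [108 144 164 166 170 190 175 116  88  92  94  93  94  94  93  94  94  94]
198 [ 92  95  94  95 114 160 178 132  93  86  93  94  94  94  94  94  94  93]
202 [91 92 90 90 91 92 89 83 88 77 92 94 93 93 93 93 93 92]
```

```bash
python3 - <<'E'
from station import r, workorder
s=r.sense(); print(s["time_s"],s["wrist_force"].round(2)); print(workorder.finish_job())
E
```

```text
28.275 [ 0.58 -0.41  0.57]
the job is handed in; nothing more can be done
None
```

The canister's tray is docked in the corner bracket, and I handed the job in at about 28 s. I pushed only low on the tray, 17–21 mm above the worktop, with the fingertips of the open gripper: along +y to the end stop, +x to the back rail, then once more in each direction.

**Seating by force:** On the end stop, the force rose from about 7 N sliding to 14–17 N. On the rail it rose from about 7 N to 19–20 N. Both repeat pushes stopped in line with the first ones: the rail at the same tool x of 0.5006 m, the stop within about 1 mm of where the first contact predicted.

**Last pictures:**
- The tray is upright in the corner with no clear gap.
- Its yaw was measured before the last rail push as 0.071 and 0.074 rad from two edges. The tool read 0.079 rad when both fingers pressed it on the rail, and my bracket estimate was about 0.08.
- The bottles, timer and slide box look where they were.
- The wrist reads under 1 N, so the robot is touching nothing.

**Checks that disagreed:**
- **Hand-read edges:** In the last top view, the stop and tray edges I picked by eye sit about 7 mm apart. The grey levels there show the stop running straight into the tray's dark outline, with at most about one pixel (roughly 4 mm) between, so I relied on the force contact.
- **Second end-stop push:** It twisted the tool slightly and dragged the tray about 0.5 mm off the rail. The last rail push closed that, and I didn't push on the end stop again afterwards.

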